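# Load a vial under the reader's flush light shutter

### The job

Slide the reader's flush metal shutter fully open by pressing down on it and dragging it, stand the capped amber vial upright in the round seat in the chamber underneath, let go, and drag the shutter fully shut again. The shutter is thin and sprung: press only as hard as it takes to keep it from slipping, never more than about 25 N, and leave the other things on the bench where they stand.

Things in the scene. Friction and masses are not known exactly. Their poses are not given: they have to be found in the camera images.
- reader: White instrument fixed to the bench, 130 mm along its x, 240 mm along its y (from y -95 to +145), flat deck at z = 90 mm, front panel on the -x side; origin on its underside below the centre of the deck's window, z up. The window spans x -44..+44, y -66..+66 mm. The chamber lies below its half y -66..0 (wall to wall 88 mm in x); below the half y 0..66 is a solid block, top at z = 70.
- window (a point): Centre of the deck's window, at deck height (90 mm above the bench); axes as the reader's. In the window lies the flat bare-metal shutter, 3 mm thick, with no handle. Its top lies 0 to 5 mm below the deck: how deep is not known beforehand, but stays the same through the run. Pressed, it gives about 1 mm per 16 N (at least 5 mm in all) and springs back.
- shutter (a joint): Shutter opening in m along the reader's +y: 0 = shut (fills the whole window), 0.066 = open (covers y -4..+66, its tail under the deck), stops at both ends; stays where left. Sliding takes about 7 N. Finger friction on it varies from run to run: a press of 11 to 19 N keeps it from slipping; find it by feel. Pressing over 25 N may crack it.
- seat (a point): Centre of the floor of the round seat, 14 mm above the bench, at x 0, y -34 mm of the reader. The seat is a hole 31 mm wide and 14 mm deep with a bevelled mouth in an aluminium block 50 mm square (block top 28 mm above the bench). A vial standing in it ends 69 mm above the bench, clear below the shutter.
- vial: Capped amber glass vial, 35 g, standing upright on the bench: 55 mm tall, glass 27 mm in diameter up to 42 mm, then a black cap 25 mm in diameter; origin at the centre of its underside, z up.
- jar: Bystander: low clear jar with a white cap, 46 mm wide, 45 mm tall, near the vial; origin under its centre.
- beaker: Bystander: small open white beaker, 46 mm wide, 55 mm tall, near the vial; origin under its centre.
- bottle_a: Bystander: amber bottle, 90 mm wide, 200 mm tall; origin under its centre.
- bottle_b: Bystander: amber bottle, 72 mm wide, 160 mm tall; origin under its centre.
- dish: Bystander: shallow glass dish, 80 mm wide, 14 mm tall; origin under its centre.
- spatula: Bystander: metal spatula 170 mm long lying flat on the bench; origin under its middle.
There are look-alikes about, which are no part of the job. Of the things like the vial, leave any that is blue; of the rest the larger one is meant.

How it is judged (in metres and radians):
On the way, in this order (a step that is already met when the one before it is completed fails the run):
1. the shutter is slid fully open (value of joint shutter above 0.058 m), for 0.2 s.
2. the vial stands in the seat and is let go (horizontal distance between vial and seat below 0.004 m and z of vial in the frame of seat below 0.003 m and angle between vial's own z axis and vertical below 0.1 rad and contact force between the fingers and vial below 0.1 N), for 0.2 s.
At the end, for the whole second after the job is handed in: The vial stands upright in the seat (within 4 mm of its centre, bottom within 3 mm of the seat's floor, tilt under 0.1 rad), released and at rest, and the shutter is shut to within 3 mm (all of step 2 and value of joint shutter below 0.003 m and linear speed of vial below 0.02 m/s); the robot touches nothing.
It fails at once if the reader or its shutter is pressed with more than 30 N (contact force between any of the fingers, the arm and reader above 30 N).
It fails at once if the vial is knocked over (angle between vial's own z axis and vertical above 0.8 rad).
It fails at once if a jar, beaker, bottle, dish or spatula is pushed more than 30 mm, or tipped over (distance of any of jar, beaker, bottle_a, bottle_b, dish, spatula from where it was at the start of the episode above 0.03 m or angle between any of jar, beaker, bottle_a, bottle_b, dish, spatula's own z axis and vertical above 0.5 rad).
It also fails if it takes over 72 s, if anything falls off the work surface, if the arm or the gripper's body presses on something with over 40 N, if the wrist force passes 120 N, or if a joint passes its speed limit or range.

### The arm

A 6-joint arm with a two-finger parallel gripper is mounted at the origin on the work surface. World frame = base frame: x ahead of the robot, y to its left, z up, the work surface at z = 0. Lengths are in mm, angles in rad, forces in N, time in s.
With the tool pointing down it reaches from about 300 to 775 mm from the base axis. Payload 14.6 kg.
Tool frame: the origin (TCP) lies midway between the tips of the shut fingers; the grasp point (between the pads) lies r.grip_depth behind it (r.grip_depth is the distance from the TCP to the grasp point, in mm); z points along the fingers, y is the direction in which the jaws open and shut (so a half turn about z gives the same grasp; the last joint's range is limited). The gripper opens to 94 mm and grips with 3 to 60 N. Pads are 16 mm wide; open, the fingers measure 119 mm over their backs; the gripper's body (75 mm by 177 mm) begins 78 mm behind the grasp point.
Start: joints at [-1.18, 0.3, 1.521, -0, 1.321, -0.067], TCP at [243.078, -493.358, 205.446] pointing down, gripper open.
Joint ranges: [-3.03, 3.03], [-0.79, 2.21], [0.23, 2.52], [-1.04, 4.18], [0, 3.07], [-2.55, 2.55]. Speed limits (rad/s): [2.22, 2.22, 2.57, 3.14, 3.14, 3.14].

### API

Orientations are given as a rotation vector (axis times angle).
In Python, from station import sense, eyes, finish_job, r gives the robot as it stands. The module is installed in compiled form; this text tells all that it offers.
- The arm moves only by the tool play_rows, never from a script. Its argument "plan" is one flat list of numbers, 4 for each row, row after row: the shift along the world's x, y, z in cm, then the turn about the world's z in rad. In form: [dx, dy, dz, twist, dx, dy, dz, twist, ...]. A call has 1 to 12 rows; each row shifts and turns the commanded pose from where the row before left it; what a row does not reach is not made up. A row lasts 1/10 s, in which the tool goes at most 50 mm and 8.59 degrees, less where a joint would pass 70% of its speed; a pose out of reach is approached as far as the arm can. A call is refused whole if a number of a shift passes 5 or a number of a turn 0.15, either way. A call with a gripper value outside its range is refused whole. "gripper" is the opening, from 0 (shut) to 1 (fully open), set as the call begins (left out, the last holds). The fingers move at their own pace and stop on an object; the grip force is fixed at half the most. Time passes only in rows, so rows that do not move let the fingers close. It gives the time, the measured TCP pose, the force and the opening at its end, in the units of the state.
- sense(): the state, without advancing time (a new reading comes with each control period).
- eyes.capture(name): name is "scene" or "top" or "wrist"; returns a dict with "color" (480x640x3 uint8, red, green, blue), "mtx" (3x3 intrinsics, pixels), "view" (4x4, takes a point from world to camera coordinates); the wrist camera has in their place "tool_from_camera" (4x4, takes a point from camera to tool coordinates, whose origin is the TCP and whose axes are the flange's). Camera axes: x right, y down, z forward; pixel columns grow to the right and rows downward; lengths in mm; the calibration is good to about 2 mm. A picture is of the moment at which its call begins: read the wrist's pose just before it. There is no depth.
- finish_job(): hands the job in, once; it reports no verdict.
The state is a dict: "time": time; "qpos": joint angles; "qd": joint speeds; "effort": joint torques, N m; "ee_pos": TCP position; "tool_rot": TCP orientation; "ft_force": force on the tool from outside, world axes, zero at the start; "wrist_torque": the same for the moment, N m; "finger_gap": finger opening in mm.
Only numpy, scipy, OpenCV 4.12 (cv2) and the standard library are available. Lean on these libraries where they do the work, as an engineer would, in place of code of your own. Each camera call takes 0.05 s, during which the arm holds its last target.

## Working session

There is one attempt and no reset: what is moved stays moved. The work goes in short steps, Python scripts to look and compute and a tool call to move; the robot and the scene stay as the last step left them, time stands still between calls to the robot, and variables do not carry over. Pictures are saved under pics/ and viewed, and the job is handed in when it is done.

Besides the shell and the picture viewer there is one more tool, called after ">>>" by a JSON object that holds its "name" and its "arguments", one argument or row to a line. play_rows: Moves the arm, as the interface text tells. Its arguments: {"type":"object","properties":{"plan":{"type":"array"},"gripper":{"type":"number"}},"required":["plan"]}

```bash
mkdir -p pics; ls; python3 - <<'E'
from station import sense, eyes, r
import cv2,numpy as np
s=sense();print(s, r.grip_depth)
for n in ["scene","top","wrist"]:
    c=eyes.capture(n); cv2.imwrite(f"pics/{n}0.png",c["color"][:,:,::-1]); 
    print(n,c["mtx"].round(1).tolist(),np.round(c.get("view",c.get("tool_from_camera")),4).tolist())
E
```

```text
pics
{'time': 0.0, 'qpos': array([-1.17960180e+00,  3.00477219e-01,  1.52158893e+00,  8.46690996e-06,
        1.32067940e+00, -6.66155441e-02]), 'qd': array([ 2.80905300e-03, -5.37952367e-04, -1.41271951e-06,  3.19336436e-04,
        3.58646712e-04, -1.40574457e-03]), 'effort': array([ 2.43928662e-03, -5.31801689e+01, -3.52733517e+01,  7.08929077e-02,
        2.44234217e-02, -7.37273103e-05]), 'ee_pos': array([ 242.9836237 , -493.12480811,  204.87964843]), 'tool_rot': array([-3.05853696e+00, -7.12601056e-01,  2.79796624e-04]), 'ft_force': array([-0.45572788,  0.02566553, -0.04314371]), 'wrist_torque': array([ 0.00438602,  0.03095725, -0.0021208 ]), 'finger_gap': 93.99529224080496} 18.8
scene [[543.3, 0.0, 314.1], [0.0, 543.3, 235.3], [0.0, 0.0, 1.0]] [[0.4787, 0.878, 0.0034, -262.2997], [0.4873, -0.2625, -0.8328, -188.9342], [-0.7303, 0.4003, -0.5535, 1563.0714], [0.0, 0.0, 0.0, 1.0]]
top [[450.9, 0.0, 320.9], [0.0, 450.9, 239.8], [0.0, 0.0, 1.0]] [[0.0222, -0.9994, 0.0283, -30.1338], [-0.9979, -0.0239, -0.0609, 575.7895], [0.0615, -0.0269, -0.9977, 966.3307], [0.0, 0.0, 0.0, 1.0]]
wrist [[356.1, 0.0, 315.2], [0.0, 356.1, 244.1], [0.0, 0.0, 1.0]] [[-0.0008, -0.9727, -0.232, 68.5443], [1.0, -0.0008, -0.0001, -0.0479], [-0.0001, -0.232, 0.9727, -177.7929], [0.0, 0.0, 0.0, 1.0]]
```

View pics/scene0.png

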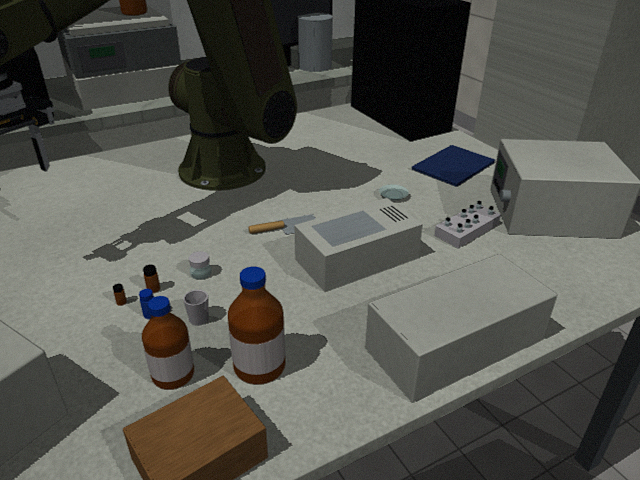

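View pics/top0.png

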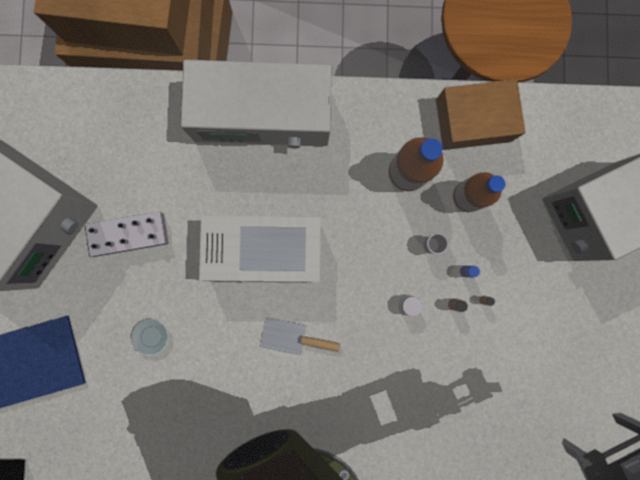

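View pics/wrist0.png

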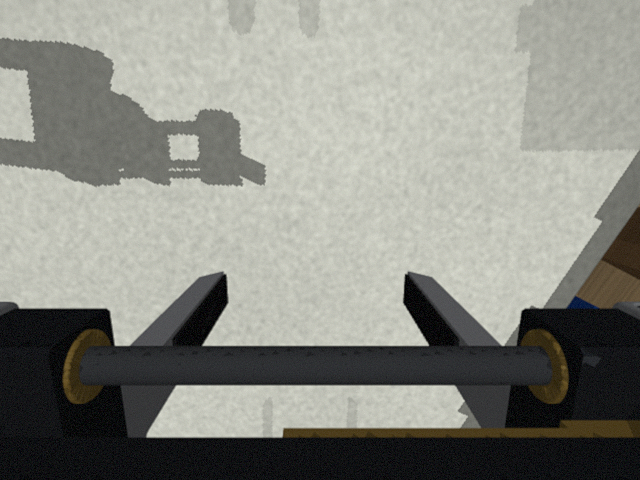

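```bash
cat > h.py <<'E'
import numpy as np,cv2
from station import sense,eyes,r
def ray(c,u,v):
    d=np.linalg.inv(c["mtx"])@np.array([u,v,1.]);V=np.asarray(c["view"]);R=V[:3,:3]
    return -R.T@V[:3,3], R.T@d
def onz(c,u,v,z):
    o,d=ray(c,u,v); return o+d*(z-o[2])/d[2]
def proj(c,p):
    V=np.asarray(c["view"]);q=c["mtx"]@(V[:3,:3]@np.asarray(p,float)+V[:3,3]);return q[:2]/q[2]
E
python3 - <<'E'
from h import *
t=eyes.capture("top");s=eyes.capture("scene")
cv2.imwrite("pics/tc.png",cv2.resize(t["color"][200:350,180:520,::-1],None,fx=2.3,fy=2.3,interpolation=cv2.INTER_CUBIC))
cv2.imwrite("pics/sc.png",cv2.resize(s["color"][250:340,100:230,::-1],None,fx=6,fy=6,interpolation=cv2.INTER_CUBIC))
E
```

```text
(no output)
```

View pics/tc.png

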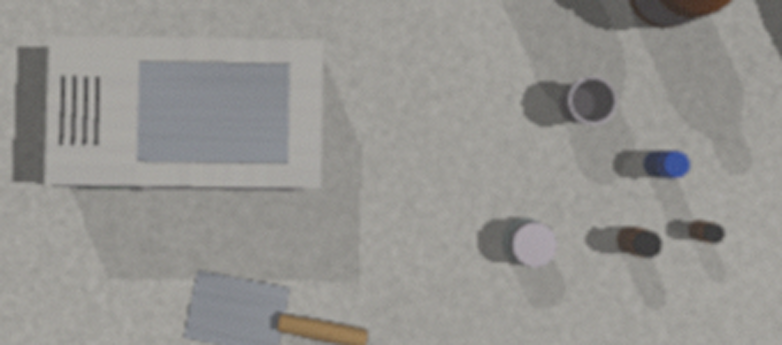

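View pics/sc.png

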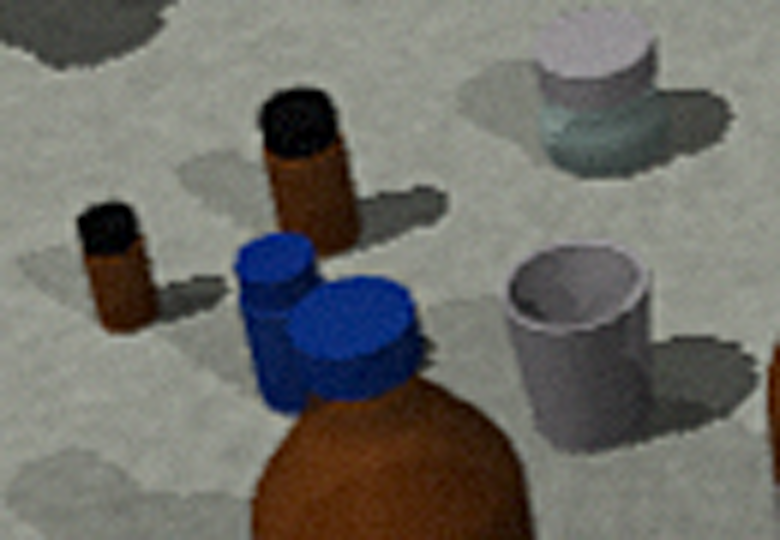

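```bash
python3 - <<'E'
from h import *
t=eyes.capture("top");s=eyes.capture("scene")
im=t["color"].astype(int)
b=((im[...,2]-im[...,0])>8).astype(np.uint8); b[:215]=0;b[275:]=0;b[:,:235]=0;b[:,310:]=0
b=cv2.morphologyEx(b,cv2.MORPH_OPEN,np.ones((5,5)))
cs=max(cv2.findContours(b,0,2)[0],key=cv2.contourArea)
rc=cv2.minAreaRect(cs);bp=cv2.boxPoints(rc);print("win rect",rc)
for z in (90,87):
  P=np.array([onz(t,u+ (0),v,z) for u,v in bp]);print(z,P.round(1).tolist(),"c",P.mean(0).round(1),[round(np.linalg.norm(P[i]-P[i-1]),1) for i in range(4)])
# deck
d=(im.min(2)>150).astype(np.uint8)
print(im[225,215],im[240,360],im[250,270])
# vial caps
def comp(c,m,u,v):
    n,l,st,ce=cv2.connectedComponentsWithStats(m.astype(np.uint8)); k=l[int(v),int(u)]
    return k,st[k].tolist(),ce[k].round(2).tolist(),l==k
g=im.max(2); 
print("top px",im[305,461],im[305,455])
k=comp(t,g<75,461,305);print(k[:3])
si=s["color"].astype(int); gm=si.max(2)
print(si[270,150],si[280,151])
k=comp(s,gm<30,150,268);print(k[:3])
k2=comp(s,(si[...,0]-si[...,2]>30)|(gm<30),151,281);print(k2[:3])
print("top cap",onz(t,461.7,305.7,55),"scene captop",onz(s,149.5,267.8,55))
print("scene bottom centre", onz(s,153,290.5,0))
E
```

```text
Traceback (most recent call last):
ValueError: max() iterable argument is empty
```

```bash
python3 - <<'E'
from h import *
t=eyes.capture("top");s=eyes.capture("scene")
im=t["color"].astype(int)
print(im[225,210],im[250,360],im[250,270],im[260,290],im[272,270])
print("vial row",im[305,446:470].tolist())
print("win row",im[250,228:246].tolist(),im[250,300:326].tolist())
print("win col",im[212:232,270].tolist());print(im[264:288,270].tolist())
E
```

```text
[164 162 159] [155 154 149] [134 135 142] [136 140 143] [165 162 159]
vial row [[103, 104, 100], [100, 95, 92], [83, 79, 74], [72, 66, 59], [68, 62, 56], [72, 61, 57], [72, 62, 57], [77, 64, 56], [70, 60, 55], [62, 59, 54], [60, 58, 59], [62, 61, 62], [62, 62, 63], [66, 64, 64], [66, 65, 65], [59, 61, 61], [62, 60, 60], [66, 66, 65], [63, 62, 61], [60, 57, 57], [70, 69, 69], [106, 106, 103], [144, 143, 140], [163, 160, 156]]
win row [[164, 162, 157], [168, 167, 163], [167, 166, 161], [164, 163, 158], [166, 164, 162], [168, 164, 161], [170, 168, 165], [166, 164, 160], [165, 164, 161], [167, 166, 161], [166, 163, 159], [155, 157, 154], [143, 145, 147], [137, 138, 144], [133, 136, 142], [134, 138, 143], [132, 135, 139], [132, 134, 141]] [[136, 140, 145], [136, 138, 144], [136, 140, 145], [137, 139, 144], [139, 142, 148], [152, 151, 153], [164, 163, 160], [170, 167, 164], [166, 164, 161], [168, 164, 162], [168, 166, 162], [167, 165, 162], [167, 164, 162], [168, 165, 163], [168, 165, 163], [168, 166, 162], [168, 165, 163], [167, 165, 161], [166, 165, 160], [162, 159, 156], [153, 151, 147], [144, 143, 137], [142, 144, 139], [145, 142, 140], [143, 142, 138], [142, 141, 137]]
win col [[162, 160, 155], [163, 160, 156], [157, 156, 151], [157, 156, 150], [162, 162, 157], [165, 164, 159], [164, 165, 160], [164, 162, 159], [167, 164, 161], [167, 166, 162], [165, 163, 159], [166, 165, 160], [167, 165, 161], [162, 162, 158], [150, 146, 146], [135, 138, 139], [133, 134, 140], [130, 134, 139], [133, 135, 140], [136, 138, 141]]
[[139, 141, 147], [135, 138, 144], [137, 140, 145], [134, 139, 145], [139, 142, 147], [133, 136, 140], [137, 138, 139], [155, 153, 153], [165, 162, 159], [167, 166, 161], [165, 163, 160], [164, 163, 161], [165, 163, 160], [167, 165, 163], [164, 163, 160], [169, 167, 163], [160, 160, 157], [125, 124, 124], [126, 126, 124], [144, 142, 137], [147, 147, 141], [147, 146, 141], [142, 143, 138], [144, 142, 139]]
```

```bash
python3 - <<'E'
from h import *
t=eyes.capture("top");s=eyes.capture("scene")
im=cv2.GaussianBlur(t["color"],(3,3),0).astype(int)
b=((im[...,2]-im[...,0])>0).astype(np.uint8); b[:215]=0;b[276:]=0;b[:,:230]=0;b[:,315:]=0
b=cv2.morphologyEx(b,cv2.MORPH_OPEN,np.ones((5,5)))
cs=max(cv2.findContours(b,0,2)[0],key=cv2.contourArea)
m=cv2.moments(b,True);print("centroid",m['m10']/m['m00'],m['m01']/m['m00'],m['m00'])
rc=cv2.minAreaRect(cs);bp=cv2.boxPoints(rc);print("win rect",rc)
for z in (90,87):
  P=np.array([onz(t,u,v,z) for u,v in bp]);print(z,P.round(1).tolist(),"c",P.mean(0).round(1),[round(np.linalg.norm(P[i]-P[i-1]),1) for i in range(4)],onz(t,m['m10']/m['m00'],m['m01']/m['m00'],z).round(1))
# deck bright
g=cv2.GaussianBlur(t["color"],(3,3),0).min(2)
si=s["color"].astype(int); gm=si.max(2); sg=si.max(2)
def comp(mk,u,v):
    n,l,st,ce=cv2.connectedComponentsWithStats(mk.astype(np.uint8)); k=l[int(v),int(u)]
    return st[k].tolist(),ce[k].round(2).tolist()
print(comp(gm<25,150,268),comp(((si[...,0]-si[...,2]>25)&(gm>30))|(gm<25),151,281))
tm=t["color"].astype(int)
sp=tm.max(2)-tm.min(2)
print(comp((tm.max(2)<80)&(tm.max(2)-tm.min(2)<5),461,305))
print("top cap",onz(t,461.7,305.7,55),"scene captop",onz(s,149.5,267.8,55), "scene bottom centre", onz(s,153,290.5,0))
for nm,c,uv,z in [("small",t,(488,300),40),("blue",t,(473,271),50),("jar",t,(412,305.5),45),("beaker",t,(437,243),55)]: print(nm,onz(c,*uv,z).round(1))
E
```

```text
centroid 272.38023214913824 248.49314104818853 2843.0
win rect ((272.5, 248.5), (64.99998474121094, 42.99999237060547), 0.0)
90 [[507.4, 146.0, 90.0], [593.9, 148.9, 90.0], [597.1, 17.9, 90.0], [510.3, 15.8, 90.0]] c [552.2  82.2  90. ] [np.float64(130.2), np.float64(86.5), np.float64(131.0), np.float64(86.9)] [552.   82.5  90. ]
87 [[507.4, 146.5, 87.0], [594.1, 149.3, 87.0], [597.4, 18.0, 87.0], [510.3, 15.8, 87.0]] c [552.3  82.4  87. ] [np.float64(130.6), np.float64(86.8), np.float64(131.4), np.float64(87.1)] [552.2  82.8  87. ]
([144, 265, 12, 11, 112], [149.4, 270.12]) ([144, 265, 16, 28, 316], [151.09, 277.98])
([456, 301, 11, 10, 90], [460.92, 305.76])
top cap [ 442.52113283 -314.64828177   55.        ] scene captop [ 443.99221844 -316.77257075   55.        ] scene bottom centre [ 446.9758423  -319.43889871    0.        ]
small [ 454.6 -376.5   40. ]
blue [ 515.8 -340.3   50. ]
jar [ 440.1 -211.9   45. ]
beaker [ 573.2 -261.5   55. ]
```

>>> {"name": "play_rows", "arguments": {
  "plan": [2.5,4.2,0.2,0.094,2.5,4.2,0.2,0.094,2.5,4.2,0.2,0.094,2.5,4.2,0.2,0.094,2.5,4.2,0.2,0.094,2.5,4.2,0.2,0.094,2.5,4.2,0.2,0.094,2.5,4.2,0.2,0.094,2.5,4.2,0.2,0.094,2.5,4.2,0.2,0.094,2.5,4.2,0.2,0.094,2.5,4.2,0.2,0.094],
  "gripper": 0
}}

```text
time: 1.75
ee_pos: [543.8, 12.7, 229.7]
tool_rot: [2.2, 2.242, 0.0]
ft_force: [0.6, -0.7, -0.0]
finger_gap: 1.9
```

>>> {"name": "play_rows", "arguments": {
  "plan": [0.8,0.5,0,0,0,0,0,0,0,0,0,0]
}}

```text
time: 2.05
ee_pos: [550.6, 14.8, 229.2]
tool_rot: [-2.206, -2.236, 0.001]
ft_force: [-0.3, -0.5, 1.0]
finger_gap: 0.9
```

```bash
cat >> h.py <<'E'
from scipy.spatial.transform import Rotation as Ro
def wrist():
    s=sense(); c=eyes.capture("wrist"); T=np.eye(4); T[:3,:3]=Ro.from_rotvec(s["tool_rot"]).as_matrix(); T[:3,3]=s["ee_pos"]
    c["view"]=np.linalg.inv(T@np.asarray(c["tool_from_camera"])); c["s"]=s; return c
E
python3 - <<'E'
from h import *
c=wrist(); print(c["s"]["ee_pos"],c["s"]["tool_rot"],c["s"]["ft_force"]); cv2.imwrite("pics/w1.png",c["color"][...,::-1])
np.savez("w1.npz",**{k:c[k] for k in("color","mtx","view")})
E
```

```text
[550.64949088  14.75094978 229.22470381] [-2.20617481e+00 -2.23624847e+00  8.36530997e-04] [-0.34918592 -0.53226753  1.02923562]
```

View pics/w1.png

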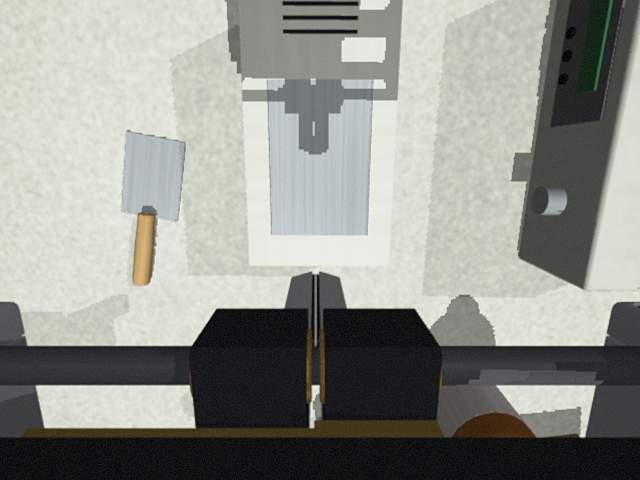

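```bash
python3 - <<'E'
from h import *
c=dict(np.load("w1.npz"))
im=cv2.resize(c["color"][60:280,220:420,::-1],None,fx=3,fy=2.7,interpolation=cv2.INTER_NEAREST);cv2.imwrite("pics/w1c.png",im)
for n,uv in [("nl",(271,235)),("nr",(368,235)),("fl",(267,80)),("fr",(373,79)),("dl",(249,266)),("dr",(389.5,265.5))]:
    print(n,onz(c,*uv,90).round(1),onz(c,*uv,87).round(1))
E
```

```text
nl [511.8  14.7  90. ] [511.4  14.1  87. ]
nr [600.1  15.9  90. ] [600.5  15.2  87. ]
fl [510.6 145.3  90. ] [510.2 145.9  87. ]
fr [598.  147.2  90. ] [598.4 147.8  87. ]
dl [490.9 -15.   90. ] [490.3 -15.9  87. ]
dr [621.4 -12.8  90. ] [622.  -13.7  87. ]
```

View pics/w1c.png

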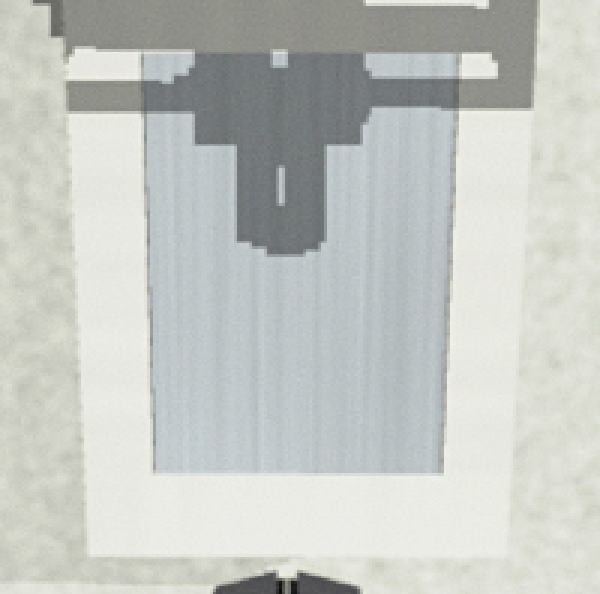

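>>> {"name": "play_rows", "arguments": {
  "plan": [0.1,0.9,-3,0,0.1,0.9,-3,0,0.1,0.9,-3,0,0.1,0.9,-3,0,0,0,-0.5,0,0,0,0,0,0,0,0,0]
}}

```text
time: 2.8
ee_pos: [555.7, 50.8, 106.2]
tool_rot: [2.205, 2.236, 0.002]
ft_force: [-0.2, -0.9, 0.1]
finger_gap: 0.2
```

>>> {"name": "play_rows", "arguments": {
  "plan": [0,0,-0.7,0,0,0,-0.5,0,0,0,0,0,0,0,0,0]
}}

```text
time: 3.2
ee_pos: [555.1, 51.6, 92.5]
tool_rot: [-2.205, -2.238, 0.0]
ft_force: [0.6, -0.1, -0.5]
finger_gap: 0.1
```

>>> {"name": "play_rows", "arguments": {
  "plan": [0,0,-0.1,0,0,0,0,0]
}}

```text
time: 3.4
ee_pos: [555.1, 51.7, 91.5]
tool_rot: [2.205, 2.238, 0.0]
ft_force: [-0.2, -0.4, -0.4]
finger_gap: 0.4
```

>>> {"name": "play_rows", "arguments": {
  "plan": [0,0,-0.05,0,0,0,0,0]
}}

```text
time: 3.6
ee_pos: [555.1, 51.7, 90.9]
tool_rot: [-2.205, -2.238, 0.0]
ft_force: [-0.7, 1.3, 0.1]
finger_gap: 0.4
```

>>> {"name": "play_rows", "arguments": {
  "plan": [0,0,-0.1,0,0,0,0,0]
}}

```text
time: 3.8
ee_pos: [555.2, 51.7, 90.1]
tool_rot: [2.205, 2.238, 0.0]
ft_force: [-0.6, -0.3, 2.9]
finger_gap: 0.6
```

>>> {"name": "play_rows", "arguments": {
  "plan": [0,0,-0.05,0,0,0,0,0]
}}

```text
time: 4.0
ee_pos: [555.2, 51.6, 89.9]
tool_rot: [2.205, 2.238, 0.0]
ft_force: [-1.5, 0.0, 5.9]
finger_gap: 0.4
```

>>> {"name": "play_rows", "arguments": {
  "plan": [0,0,-0.1,0,0,0,0,0]
}}

```text
time: 4.2
ee_pos: [555.3, 51.6, 89.3]
tool_rot: [2.204, 2.238, 0.001]
ft_force: [-4.7, 0.0, 11.9]
finger_gap: 0.2
```

>>> {"name": "play_rows", "arguments": {
  "plan": [0,0,-0.04,0,0,0,0,0]
}}

```text
time: 4.4
ee_pos: [555.3, 51.6, 89.2]
tool_rot: [2.204, 2.238, 0.001]
ft_force: [-5.5, 0.3, 13.6]
finger_gap: 0.5
```

>>> {"name": "play_rows", "arguments": {
  "plan": [-0.05,0,-0.02,0,0,0.1,0,0,0,0.1,0,0,0,0.1,0,0]
}}

```text
time: 4.8
ee_pos: [555.2, 53.8, 89.2]
tool_rot: [2.203, 2.236, 0.001]
ft_force: [-3.2, -7.0, 12.7]
finger_gap: 0.6
```

>>> {"name": "play_rows", "arguments": {
  "plan": [-0.02,0.2,-0.03,0,0,0.3,0,0,0,0.3,0,0,0,0.3,0,0]
}}

```text
time: 5.2
ee_pos: [555.1, 64.8, 89.1]
tool_rot: [2.203, 2.236, 0.001]
ft_force: [-3.9, -6.6, 15.2]
finger_gap: 0.5
```

```bash
python3 - <<'E'
from h import *
c=wrist(); print(c["s"]["ee_pos"],c["s"]["ft_force"]); cv2.imwrite("pics/w2.png",c["color"][...,::-1])
t=eyes.capture("scene"); cv2.imwrite("pics/s2.png",cv2.resize(t["color"][190:300,270:440,::-1],None,fx=4,fy=4))
E
```

```text
[555.10146826  64.80510636  89.05102425] [-3.92954499 -6.62116896 15.16592687]
```

View pics/w2.png

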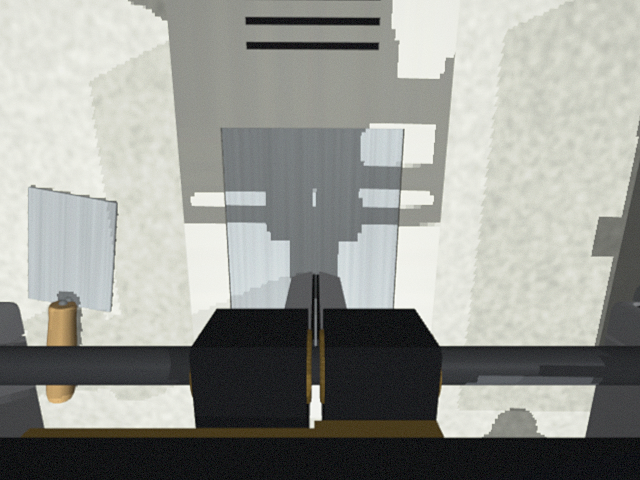

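View pics/s2.png

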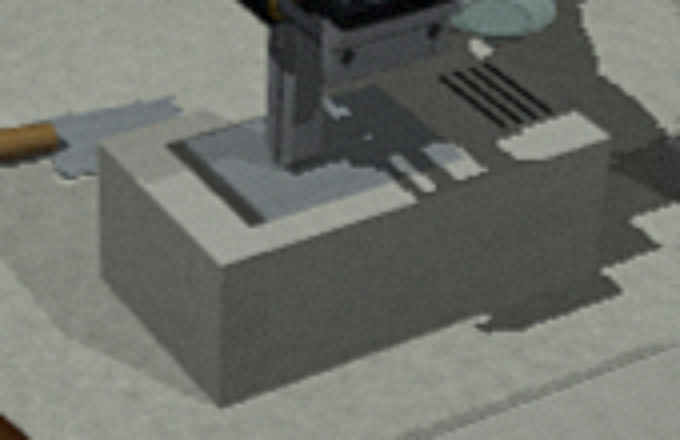

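>>> {"name": "play_rows", "arguments": {
  "plan": [-0.01,0.4,0,0,-0.01,0.4,0,0,-0.01,0.4,0,0,-0.01,0.4,0,0,-0.01,0.4,0,0]
}}

```text
time: 5.8
ee_pos: [554.8, 84.9, 89.1]
tool_rot: [2.203, 2.236, 0.002]
ft_force: [-2.6, -8.0, 15.7]
finger_gap: 0.1
```

>>> {"name": "play_rows", "arguments": {
  "plan": [-0.01,0.4,0,0,-0.01,0.4,0,0,-0.01,0.4,0,0,0,0.4,0,0]
}}

```text
time: 6.2
ee_pos: [554.7, 100.9, 89.2]
tool_rot: [2.203, 2.236, 0.002]
ft_force: [-1.0, -7.0, 14.9]
finger_gap: 0.6
```

>>> {"name": "play_rows", "arguments": {
  "plan": [0,0.4,0,0,0,0.4,0,0,0,0.4,0,0,0,0.3,0,0]
}}

```text
time: 6.6
ee_pos: [554.5, 115.9, 89.1]
tool_rot: [2.203, 2.236, 0.002]
ft_force: [-0.2, -10.5, 14.5]
finger_gap: 0.4
```

>>> {"name": "play_rows", "arguments": {
  "plan": [0,0.2,0,0,0,0.1,0,0]
}}

```text
time: 6.8
ee_pos: [554.8, 118.5, 89.2]
tool_rot: [2.202, 2.235, 0.002]
ft_force: [-0.6, -10.5, 14.2]
finger_gap: 0.6
```

>>> {"name": "play_rows", "arguments": {
  "plan": [0,0,0.3,0,0,0,2,0,0,0,3,0,0,-3,3,0,0,-4,2,0,0,-4,0,0,0,-2,0,0,0,0,0,0,0,0,0,0]
}}

```text
time: 7.7
ee_pos: [553.5, -10.1, 190.3]
tool_rot: [-2.205, -2.237, 0.0]
ft_force: [-0.7, 0.5, 0.1]
finger_gap: 0.4
```

```bash
python3 - <<'E'
from h import *
c=wrist(); print(c["s"]["ee_pos"],c["s"]["tool_rot"],c["s"]["ft_force"]); cv2.imwrite("pics/w3.png",c["color"][...,::-1])
np.savez("w3.npz",**{k:c[k] for k in("color","mtx","view")})
E
```

```text
[553.46819612 -10.07751952 190.28733134] [-2.20503830e+00 -2.23694228e+00  2.41583626e-04] [-0.65108889  0.48519425  0.09288171]
```

View pics/w3.png

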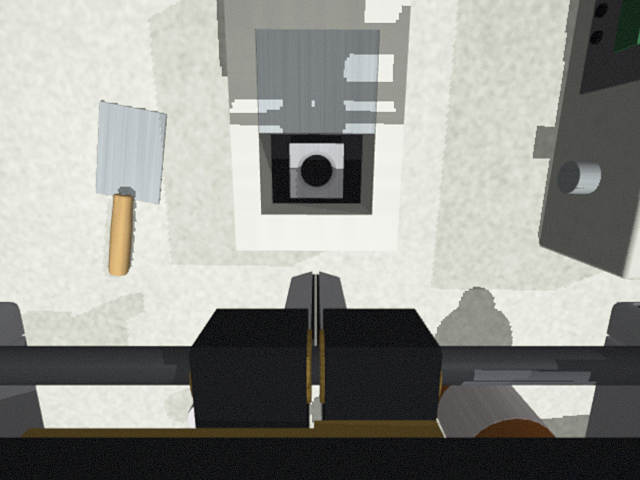

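```bash
python3 - <<'E'
from h import *
c=dict(np.load("w3.npz"))
g=c["color"].max(2).astype(int)
print(g[170,285:350].tolist()); print(g[135:205,316].tolist()); print(g[140:205,295].tolist())
cv2.imwrite("pics/w3c.png",cv2.resize(c["color"][120:270,225:405,::-1],None,fx=4,fy=4,interpolation=cv2.INTER_NEAREST))
for n,uv,z in [("hole",(316.5,170),28),("nl",(262,213.5),90),("nr",(372,213.5),90),("edge",(318,134),88),("dl",(237,250),90),("dr",(397,249),90)]: print(n,onz(c,*uv,z).round(1))
E
```

```text
[29, 22, 24, 26, 65, 122, 135, 135, 140, 135, 127, 107, 98, 96, 96, 80, 25, 14, 30, 24, 19, 29, 22, 31, 22, 20, 24, 29, 24, 21, 19, 8, 19, 17, 22, 20, 26, 19, 24, 28, 25, 22, 27, 17, 21, 18, 24, 61, 95, 97, 92, 102, 109, 108, 105, 106, 108, 96, 60, 24, 18, 19, 16, 23, 30]
[19, 10, 22, 27, 19, 24, 23, 41, 146, 213, 210, 206, 206, 203, 206, 201, 194, 190, 186, 145, 47, 32, 34, 40, 30, 26, 24, 20, 21, 24, 19, 27, 19, 20, 24, 8, 22, 27, 6, 24, 22, 35, 15, 26, 21, 26, 17, 35, 21, 17, 20, 45, 89, 104, 107, 103, 113, 110, 110, 108, 111, 116, 95, 38, 18, 21, 25, 14, 63, 92]
[19, 23, 37, 141, 212, 209, 205, 204, 203, 207, 204, 204, 206, 204, 204, 200, 203, 204, 209, 204, 203, 202, 206, 206, 206, 206, 205, 179, 115, 117, 127, 127, 131, 136, 137, 135, 136, 130, 127, 121, 111, 119, 131, 134, 132, 125, 126, 120, 126, 136, 132, 131, 130, 123, 127, 129, 136, 116, 47, 18, 22, 22, 35, 59, 98]
hole [555.3  47.8  28. ]
nl [512.7  15.5  90. ]
nr [599.2  16.6  90. ]
edge [555.8  76.1  88. ]
dl [491.9 -14.5  90. ]
dr [620.8 -11.9  90. ]
```

View pics/w3c.png

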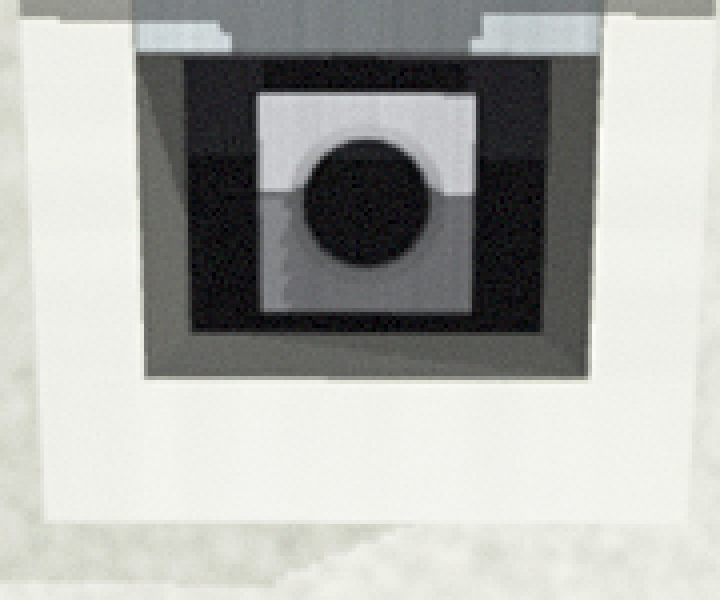

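>>> {"name": "play_rows", "arguments": {
  "plan": [-1.1,-3.6,0,0,-1.1,-3.6,0,0,-1.1,-3.6,0,0,-1.1,-3.6,0,0,-1.1,-3.6,0,0,-1.1,-3.6,0,0,-1.1,-3.6,0,0,-1.1,-3.6,0,0,-1.1,-3.6,0,0,-1.1,-3.6,0,0,0,0,0,0,0,0,0,0],
  "gripper": 0.55
}}

```text
time: 8.95
ee_pos: [444.0, -369.7, 190.1]
tool_rot: [-2.204, -2.238, -0.0]
ft_force: [-0.4, 0.2, -0.4]
finger_gap: 51.1
```

```bash
python3 - <<'E'
from h import *
c=wrist(); print(c["s"]["ee_pos"],c["s"]["tool_rot"],c["s"]["ft_force"]); cv2.imwrite("pics/w4.png",c["color"][...,::-1])
np.savez("w4.npz",**{k:c[k] for k in("color","mtx","view")})
E
```

```text
[ 444.00643242 -369.71894215  190.1166106 ] [-2.20412451e+00 -2.23756862e+00 -3.53348064e-04] [-0.426316    0.20430156 -0.37177235]
```

View pics/w4.png

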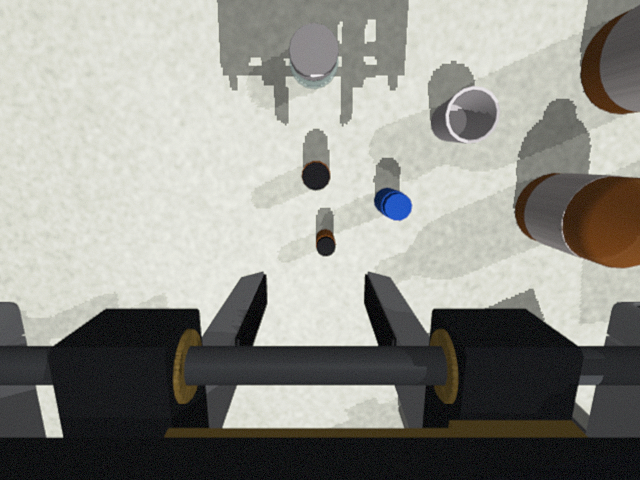

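```bash
python3 - <<'E'
from h import *
c=dict(np.load("w4.npz"))
g=c["color"].max(2); n,l,st,ce=cv2.connectedComponentsWithStats((g<70).astype(np.uint8));k=l[176,316];print(st[k],ce[k])
print("cap",onz(c,*ce[k],55).round(1), "cap width",st[k][2]*(onz(c,317,176,55)-onz(c,316,176,55))[0])
k2=l[245,326];print("small",onz(c,326,245,40).round(1))
t=eyes.capture("top"); print("bottle_b base top",onz(t,470,197,10).round(0),onz(t,455,195,0).round(0))
E
```

```text
[302 162  28  28 582] [315.50343643 175.5652921 ]
cap [ 444.9 -315.8   55. ] cap width 24.191958933961132
small [ 455.8 -380.9   40. ]
bottle_b base top [ 681. -348.   10.] [ 686. -318.    0.]
```

>>> {"name": "play_rows", "arguments": {
  "plan": [0.05,2.7,0,0,0,2.7,0,0,0,0,-3,0,0,0,-3,0,0,0,-3,0,0,0,-3,0,0,0,-2,0,0,0,-2,0,0,0,-1.1,0,0,0,0,0,0,0,0,0]
}}

```text
time: 10.15
ee_pos: [444.6, -316.1, 20.3]
tool_rot: [2.203, 2.238, 0.0]
ft_force: [0.2, 0.4, 0.5]
finger_gap: 51.8
```

```bash
python3 - <<'E'
from h import *
c=wrist(); print(c["s"]["ee_pos"],c["s"]["ft_force"]); cv2.imwrite("pics/w5.png",c["color"][...,::-1])
E
```

```text
[ 444.64431838 -316.1242033    20.32071786] [0.19972735 0.44208084 0.49221993]
```

View pics/w5.png

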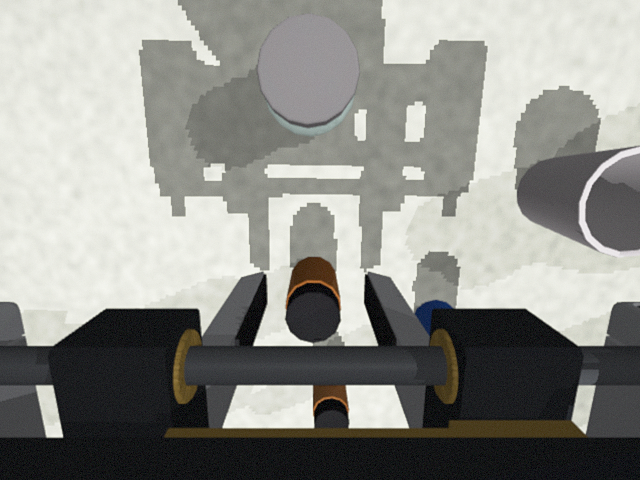

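>>> {"name": "play_rows", "arguments": {
  "plan": [0,0,0,0,0,0,0,0,0,0,0,0,0,0,0,0,0,0,0,0,0,0,0,0],
  "gripper": 0
}}

```text
time: 10.8
ee_pos: [444.2, -316.5, 19.8]
tool_rot: [2.205, 2.238, 0.0]
ft_force: [-0.2, 0.3, 5.3]
finger_gap: 25.9
```

>>> {"name": "play_rows", "arguments": {
  "plan": [0,0,2,0,0,0,4,0,0,0,4,0,0,0,4,0,0,0,0,0,0,0,0,0]
}}

```text
time: 11.4
ee_pos: [444.1, -316.4, 159.6]
tool_rot: [2.204, 2.237, 0.0]
ft_force: [-0.7, -0.3, -0.8]
finger_gap: 26.2
```

```bash
python3 - <<'E'
from h import *
c=wrist(); print(c["s"]["ee_pos"],c["s"]["tool_rot"],c["s"]["ft_force"],c["s"]["finger_gap"]); cv2.imwrite("pics/w6.png",c["color"][...,::-1])
cv2.imwrite("pics/w6c.png",cv2.resize(c["color"][210:370,230:400,::-1],None,fx=4,fy=3.75))
np.savez("w6.npz",**{k:c[k] for k in("color","mtx","view")})
e=c["s"]["ee_pos"]
for h in (-19.8,22.2,35.2):
  for dx,dy in((0,0),(-13.5,0),(13.5,0),(0,13.5)): print(h,dx,dy,proj(c,e+[dx,dy,h]).round(1))
E
```

```text
[ 444.11040106 -316.39946291  159.63966749] [2.20414299e+00 2.23735729e+00 1.34139732e-04] [-0.70776449 -0.34389563 -0.79343218] 26.167603421506175
-19.8 0 0 [312.7 278.3]
-19.8 -13.5 0 [289.6 278. ]
-19.8 13.5 0 [335.9 278.6]
-19.8 0 13.5 [313. 256.]
22.2 0 0 [312.2 307.5]
22.2 -13.5 0 [283.5 307.1]
22.2 13.5 0 [341.  307.8]
22.2 0 13.5 [312.6 280.1]
35.2 0 0 [312.  319.6]
35.2 -13.5 0 [280.9 319.2]
35.2 13.5 0 [343.1 320. ]
35.2 0 13.5 [312.4 290.3]
```

View pics/w6c.png

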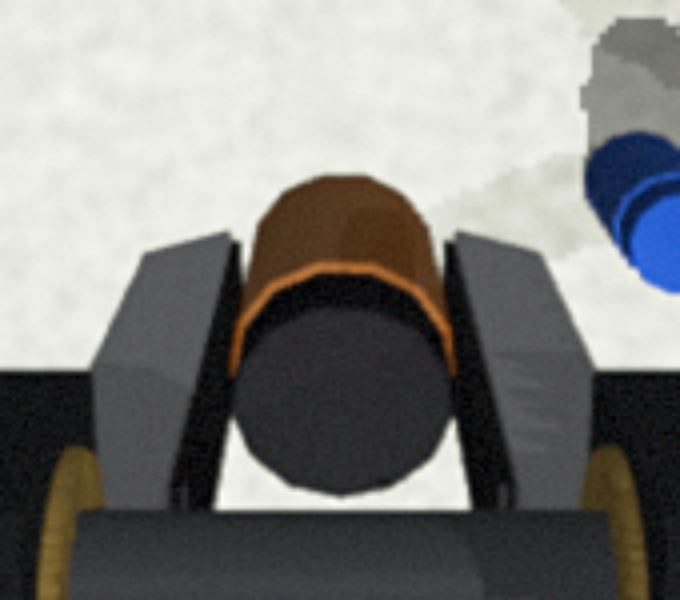

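```bash
python3 - <<'E'
from h import *
c=wrist(); print(np.round(c["tool_from_camera"],4),c["mtx"]); e=c["s"]["ee_pos"]; print(proj(c,e))
print(Ro.from_rotvec(c["s"]["tool_rot"]).as_matrix().round(4), c["s"]["tool_rot"])
for i in range(3): s=sense(); print(s["time"],s["tool_rot"],s["ee_pos"])
E
```

```text
[[-8.000000e-04 -9.727000e-01 -2.322000e-01  6.768490e+01]
 [ 1.000000e+00 -8.000000e-04  1.000000e-04  1.407800e+00]
 [-3.000000e-04 -2.322000e-01  9.727000e-01 -1.777938e+02]
 [ 0.000000e+00  0.000000e+00  0.000000e+00  1.000000e+00]] [[356.08890045   0.         315.18668654]
 [  0.         356.08890045 244.10272046]
 [  0.           0.           1.        ]]
[312.5279332 290.4449092]
[[-1.500e-02  9.999e-01 -1.000e-03]
 [ 9.999e-01  1.500e-02  8.000e-04]
 [ 8.000e-04 -9.000e-04 -1.000e+00]] [-2.20384582e+00 -2.23719291e+00  2.10362580e-04]
11.5 [-2.20317658e+00 -2.23633738e+00  2.59229897e-04] [ 443.58874426 -315.94356084  158.04490397]
11.5 [-2.20317658e+00 -2.23633738e+00  2.59229897e-04] [ 443.58874426 -315.94356084  158.04490397]
11.5 [-2.20317658e+00 -2.23633738e+00  2.59229897e-04] [ 443.58874426 -315.94356084  158.04490397]
```

```bash
python3 - <<'E'
from h import *
for i in range(4):
    c=wrist(); print(np.round(np.asarray(c["tool_from_camera"])[:3,3],2),c["s"]["ee_pos"].round(2),proj(c,c["s"]["ee_pos"]).round(1))
t=eyes.capture("top");print(np.round(t["view"][:3,3],2))
E
```

```text
[  67.68    1.41 -177.79] [ 443.59 -315.94  158.04] [312.5 290.4]
[  67.68    1.41 -177.79] [ 443.57 -315.94  157.94] [312.5 290.4]
[  67.68    1.41 -177.79] [ 443.61 -316.    158.03] [312.5 290.4]
[  67.68    1.41 -177.79] [ 443.72 -316.06  158.28] [312.5 290.4]
[-30.13 575.79 966.33]
```

```bash
python3 - <<'E'
from h import *
for n,e,rv in [("w1",[550.64949088,14.75094978,229.22470381],[-2.20617481,-2.23624847,8.365e-4]),("w3",[553.46819612,-10.07751952,190.28733134],[-2.2050383,-2.23694228,2.4158e-4]),("w4",[444.00643242,-369.71894215,190.1166106],[-2.20412451,-2.23756862,-3.5334e-4])]:
    T=np.eye(4);T[:3,:3]=Ro.from_rotvec(rv).as_matrix();T[:3,3]=e
    print(n,(np.linalg.inv(T)@np.linalg.inv(np.load(n+".npz")["view"])).round(3)[:3,3])
E
```

```text
w1 [  67.688    1.406 -177.794]
w3 [  67.686    1.407 -177.793]
w4 [  67.685    1.407 -177.793]
```

```bash
python3 - <<'E'
from h import *
im=cv2.imread("pics/w5.png")
cv2.imwrite("pics/w5c.png",cv2.resize(im[245:350,270:360],None,fx=6,fy=5.7,interpolation=cv2.INTER_NEAREST))
g=im.max(2).astype(int)
print(g[318,278:352].tolist()); print(g[250:350,313].tolist())
# predicted: w5 pose
T=np.eye(4);T[:3,:3]=Ro.from_rotvec([2.2035,2.2378,0]).as_matrix();T[:3,3]=[444.64,-316.12,20.32]
for off in ([67.685,1.407,-177.79],[68.54,-.05,-177.79]):
  C=eyes.capture("wrist");F=np.array(C["tool_from_camera"]);F[:3,3]=off;C["view"]=np.linalg.inv(T@F)
  print([proj(C,[444.5+a,-316+b,z]).round(1).tolist() for a,b,z in [(-12.5,0,55),(12.5,0,55),(0,12.5,55),(0,-12.5,55),(0,13.5,0),(0,13.5,42)]])
E
```

```text
[223, 222, 221, 221, 224, 225, 199, 97, 35, 43, 49, 48, 41, 53, 47, 48, 44, 42, 47, 44, 43, 50, 45, 51, 48, 46, 45, 47, 47, 46, 42, 45, 48, 51, 50, 54, 45, 52, 47, 48, 47, 48, 44, 50, 47, 50, 50, 47, 54, 50, 47, 47, 44, 44, 49, 44, 46, 41, 49, 47, 37, 44, 145, 239, 238, 236, 236, 234, 234, 236, 237, 236, 238, 237]
[146, 147, 145, 146, 149, 151, 128, 75, 70, 72, 74, 75, 75, 68, 71, 76, 72, 68, 75, 70, 76, 76, 75, 76, 74, 75, 71, 75, 74, 82, 135, 183, 159, 49, 6, 16, 13, 18, 22, 16, 28, 15, 31, 41, 44, 46, 43, 47, 45, 53, 46, 50, 50, 53, 49, 51, 47, 50, 48, 44, 52, 50, 49, 46, 47, 42, 50, 47, 54, 49, 44, 48, 53, 52, 49, 50, 47, 53, 48, 47, 51, 46, 54, 42, 49, 47, 46, 46, 49, 44, 45, 43, 69, 128, 161, 136, 56, 36, 43, 49]
[[283.0, 318.5], [340.4, 319.2], [312.1, 291.8], [311.4, 344.9], [312.8, 255.5], [312.3, 279.5]]
[[286.4, 320.3], [343.8, 321.0], [315.5, 293.7], [314.7, 346.6], [315.3, 256.9], [315.5, 281.3]]
```

View pics/w5c.png

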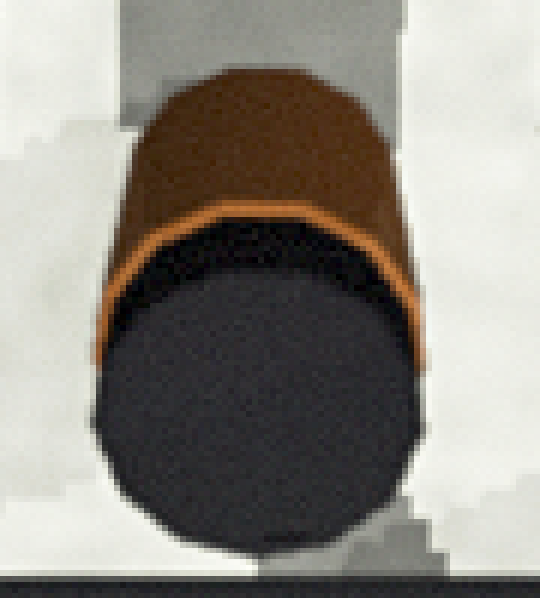

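>>> {"name": "play_rows", "arguments": {
  "plan": [1,3.3,0,0,1,3.3,0,0,1,3.3,0,0,1,3.3,0,0,1,3.3,0,0,1,3.3,0,0,1,3.3,0,0,1,3.3,0,0,1,3.3,0,0,1,3.3,0,0,1,3.3,0,0,0,0,0,0]
}}

```text
time: 13.05
ee_pos: [554.6, 49.8, 159.3]
tool_rot: [-2.201, -2.241, -0.0]
ft_force: [0.6, -1.0, 0.5]
finger_gap: 26.4
```

>>> {"name": "play_rows", "arguments": {
  "plan": [0,0,0,0,0,0,0,0]
}}

```text
time: 13.25
ee_pos: [553.9, 45.9, 159.4]
tool_rot: [-2.205, -2.237, 0.001]
ft_force: [0.1, -0.4, 0.7]
finger_gap: 26.4
```

```bash
python3 - <<'E'
from h import *
c=wrist(); print(c["s"]["ee_pos"],c["s"]["tool_rot"],c["s"]["finger_gap"]); cv2.imwrite("pics/w7.png",c["color"][...,::-1])
np.savez("w7.npz",**{k:c[k] for k in("color","mtx","view")})
E
```

```text
[553.8827117   45.92350389 159.41630995] [-2.20524383e+00 -2.23731339e+00  5.69588419e-04] 26.442472218911107
```

View pics/w7.png

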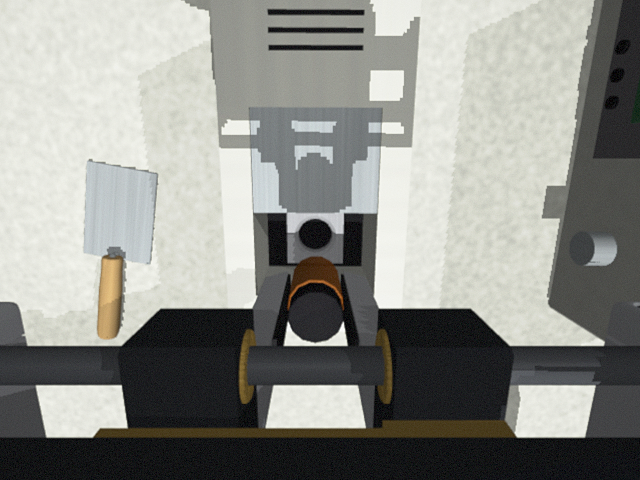

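```bash
python3 - <<'E'
from h import *
c=dict(np.load("w7.npz"))
im=c["color"].max(2)[205:262,275:356]
m=((im<60)).astype(np.uint8);n,l,st,ce=cv2.connectedComponentsWithStats(m);k=l[30,40];print(st[k],ce[k]+[275,205])
print(onz(c,*(ce[k]+[275,205]),28)); print(onz(c,315.5,235,28))
cv2.imwrite("pics/w7c.png",cv2.resize(c["color"][200:345,250:380,::-1],None,fx=5,fy=4))
E
```

```text
[ 24  14  33  30 762] [314.82414698 233.91732283]
[554.91621354  49.07407255  28.        ]
[555.52904799  48.10134545  28.        ]
```

View pics/w7c.png

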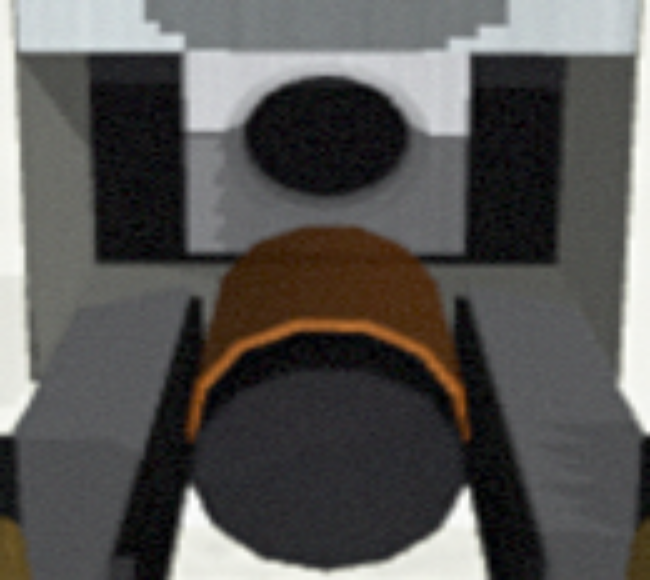

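>>> {"name": "play_rows", "arguments": {
  "plan": [0,0.2,0,0,0,0,-2,0,0,0,-2,0,0,0,-2,0,0,0,-2,0,0,0,-2,0,0,0,-0.8,0,0,0,0,0,0,0,0,0]
}}

```text
time: 14.2
ee_pos: [554.5, 48.5, 52.4]
tool_rot: [2.205, 2.237, 0.001]
ft_force: [-0.5, -0.8, -0.3]
finger_gap: 26.6
```

```bash
python3 - <<'E'
from h import *
c=wrist(); print(c["s"]["ee_pos"],c["s"]["tool_rot"],c["s"]["ft_force"]); cv2.imwrite("pics/w8.png",c["color"][...,::-1])
s=eyes.capture("scene");cv2.imwrite("pics/s8.png",cv2.resize(s["color"][180:300,270:440,::-1],None,fx=4,fy=4))
E
```

```text
[554.50121314  48.47065805  52.43123962] [2.20453648e+00 2.23722860e+00 1.12756753e-03] [-0.48630363 -0.77530347 -0.28870299]
```

View pics/w8.png

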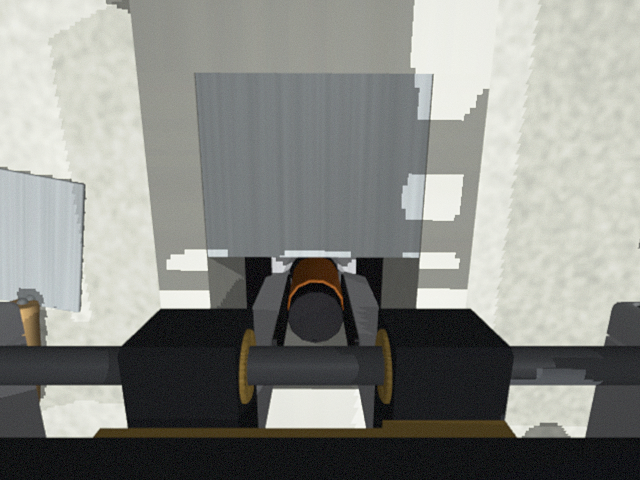

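```bash
python3 - <<'E'
import cv2
im=cv2.imread("pics/w8.png");cv2.imwrite("pics/w8c.png",cv2.resize(im[245:320,230:400],None,fx=4.5,fy=4.5,interpolation=cv2.INTER_NEAREST))
E
```

```text
(no output)
```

View pics/w8c.png

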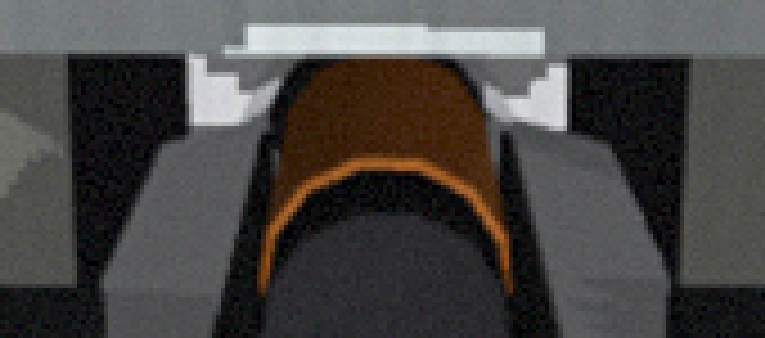

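```bash
python3 - <<'E'
from h import *
s=sense();print(s["ee_pos"],s["ft_force"])
E
```

```text
[554.62661958  48.58344189  52.62323332] [ 0.70604116  0.59328912 -0.46295957]
```

>>> {"name": "play_rows", "arguments": {
  "plan": [-0.07,-0.02,-0.3,0,0,0,-0.3,0,0,0,-0.2,0,0,0,0,0]
}}

```text
time: 14.7
ee_pos: [553.2, 48.4, 43.2]
tool_rot: [-2.204, -2.238, 0.001]
ft_force: [-0.2, -0.3, 0.5]
finger_gap: 26.3
```

>>> {"name": "play_rows", "arguments": {
  "plan": [0,0,-0.2,0,0,0,-0.2,0,0,0,0,0]
}}

```text
time: 15.0
ee_pos: [553.3, 48.4, 39.3]
tool_rot: [-2.205, -2.238, 0.0]
ft_force: [0.4, -0.5, 0.0]
finger_gap: 26.2
```

>>> {"name": "play_rows", "arguments": {
  "plan": [0,0,-0.2,0,0,0,-0.2,0,0,0,0,0]
}}

```text
time: 15.3
ee_pos: [553.2, 48.4, 35.2]
tool_rot: [-2.204, -2.238, 0.001]
ft_force: [0.3, 0.1, 0.6]
finger_gap: 26.0
```

>>> {"name": "play_rows", "arguments": {
  "plan": [0,0,-0.1,0,0,0,0,0]
}}

```text
time: 15.5
ee_pos: [553.3, 48.4, 34.4]
tool_rot: [-2.205, -2.238, 0.0]
ft_force: [0.2, 0.4, -0.5]
finger_gap: 26.4
```

Bottom is about 0.6 mm above the seat floor, with no contact force. I'll go slightly lower and release to a limited opening (about 42 mm).

>>> {"name": "play_rows", "arguments": {
  "plan": [0,0,-0.05,0,0,0,0,0]
}}

```text
time: 15.7
ee_pos: [553.4, 48.4, 34.0]
tool_rot: [-2.205, -2.238, 0.0]
ft_force: [-0.0, -0.3, -0.2]
finger_gap: 26.3
```

>>> {"name": "play_rows", "arguments": {
  "plan": [0,0,0,0,0,0,0,0,0,0,0,0,0,0,0,0,0,0,0,0,0,0,0,0],
  "gripper": 0.45
}}

```text
time: 16.3
ee_pos: [553.4, 48.4, 34.0]
tool_rot: [-2.205, -2.238, 0.0]
ft_force: [-0.3, -0.4, 0.6]
finger_gap: 42.2
```

>>> {"name": "play_rows", "arguments": {
  "plan": [0,0,1,0,0,0,2,0,0,0,3,0,0,0,3,0,0,-1,3,0,0,-2,3,0,0,-2,1,0,0,-1,0,0,0,0,0,0,0,0,0,0]
}}

```text
time: 17.3
ee_pos: [553.0, -11.1, 193.1]
tool_rot: [-2.204, -2.237, 0.001]
ft_force: [1.1, -0.0, -1.2]
finger_gap: 42.1
```

```bash
python3 - <<'E'
from h import *
c=wrist(); print(c["s"]["ee_pos"],c["s"]["ft_force"]); cv2.imwrite("pics/w9.png",c["color"][...,::-1])
np.savez("w9.npz",**{k:c[k] for k in("color","mtx","view")})
E
```

```text
[552.97587051 -11.12635687 193.14675601] [ 1.12894362 -0.04851459 -1.15558414]
```

View pics/w9.png

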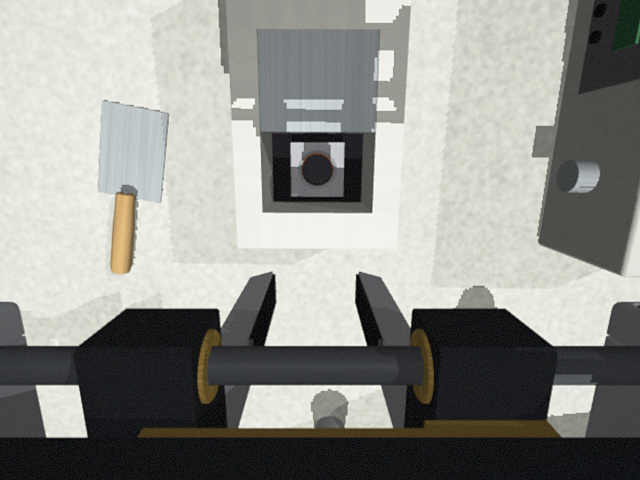

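>>> {"name": "play_rows", "arguments": {
  "plan": [0.1,3.2,0,0,0,3.2,-1,0,0,3.2,-2,0,0,3.2,-2,0,0,0,-2,0,0,0,-1.5,0,0,0,-1,0,0,0,-0.4,0,0,0,0,0,0,0,0,0,0,0,0,0],
  "gripper": 0
}}

```text
time: 18.45
ee_pos: [554.7, 116.4, 95.8]
tool_rot: [2.205, 2.237, 0.001]
ft_force: [0.2, -0.2, 0.1]
finger_gap: 0.5
```

>>> {"name": "play_rows", "arguments": {
  "plan": [0,0,-0.2,0,0,0,-0.2,0,0,0,0,0]
}}

```text
time: 18.75
ee_pos: [554.3, 116.4, 90.8]
tool_rot: [-2.205, -2.238, 0.0]
ft_force: [0.6, -0.3, 0.0]
finger_gap: 0.5
```

>>> {"name": "play_rows", "arguments": {
  "plan": [0,0,-0.1,0,0,0,0,0]
}}

```text
time: 18.95
ee_pos: [554.4, 116.5, 90.2]
tool_rot: [2.205, 2.238, 0.0]
ft_force: [-0.1, -0.8, 2.3]
finger_gap: 0.5
```

>>> {"name": "play_rows", "arguments": {
  "plan": [0,0,-0.05,0,0,0,0,0]
}}

```text
time: 19.15
ee_pos: [554.4, 116.4, 89.9]
tool_rot: [2.205, 2.238, 0.0]
ft_force: [-2.8, -0.5, 5.5]
finger_gap: 0.4
```

>>> {"name": "play_rows", "arguments": {
  "plan": [-0.04,0,-0.1,0,0,0,0,0]
}}

```text
time: 19.35
ee_pos: [554.5, 116.4, 89.5]
tool_rot: [2.204, 2.237, 0.002]
ft_force: [-2.0, -0.9, 10.2]
finger_gap: 0.2
```

>>> {"name": "play_rows", "arguments": {
  "plan": [-0.03,0,-0.05,0,0,0,0,0]
}}

```text
time: 19.55
ee_pos: [554.4, 116.4, 89.4]
tool_rot: [2.204, 2.237, 0.003]
ft_force: [-2.1, -1.6, 12.0]
finger_gap: 0.4
```

>>> {"name": "play_rows", "arguments": {
  "plan": [0,-0.1,-0.04,0,0,-0.2,0,0,0,-0.3,0,0,0.01,-0.4,0,0,0.01,-0.4,0,0]
}}

```text
time: 20.05
ee_pos: [554.6, 103.5, 89.2]
tool_rot: [2.204, 2.238, 0.005]
ft_force: [-3.4, 6.7, 13.6]
finger_gap: 0.6
```

>>> {"name": "play_rows", "arguments": {
  "plan": [0.01,-0.4,0,0,0.01,-0.4,0,0,0.01,-0.4,0,0,0.01,-0.4,0,0]
}}

```text
time: 20.45
ee_pos: [554.8, 87.4, 89.1]
tool_rot: [2.204, 2.238, 0.004]
ft_force: [-4.6, 6.7, 14.9]
finger_gap: 0.5
```

>>> {"name": "play_rows", "arguments": {
  "plan": [0,-0.4,0,0,0,-0.4,0,0,0,-0.4,0,0,0,-0.4,0,0]
}}

```text
time: 20.85
ee_pos: [555.0, 71.4, 89.2]
tool_rot: [2.204, 2.238, 0.005]
ft_force: [-2.8, 7.0, 14.5]
finger_gap: 0.4
```

>>> {"name": "play_rows", "arguments": {
  "plan": [0,-0.4,0,0,0,-0.4,0,0,0,-0.4,0,0,0,-0.4,0,0]
}}

```text
time: 21.25
ee_pos: [555.1, 55.3, 89.2]
tool_rot: [2.204, 2.238, 0.005]
ft_force: [-1.7, 6.4, 13.9]
finger_gap: 0.6
```

>>> {"name": "play_rows", "arguments": {
  "plan": [0,-0.2,0,0,0,-0.2,0,0,0,-0.1,0,0]
}}

```text
time: 21.55
ee_pos: [555.2, 50.3, 89.2]
tool_rot: [2.204, 2.237, 0.005]
ft_force: [-2.8, 6.3, 13.6]
finger_gap: 0.2
```

>>> {"name": "play_rows", "arguments": {
  "plan": [0,-0.1,0,0,0,-0.1,0,0]
}}

```text
time: 21.75
ee_pos: [555.3, 48.8, 89.3]
tool_rot: [2.204, 2.238, 0.006]
ft_force: [-0.1, 9.5, 12.9]
finger_gap: 0.2
```

>>> {"name": "play_rows", "arguments": {
  "plan": [0,-0.1,0,0,0,-0.1,0,0]
}}

```text
time: 21.95
ee_pos: [555.3, 46.8, 89.3]
tool_rot: [2.204, 2.238, 0.006]
ft_force: [-0.7, 10.3, 13.5]
finger_gap: 0.4
```

Force rose to 10 N: the stop is reached. Lifting off and looking.

>>> {"name": "play_rows", "arguments": {
  "plan": [0,0,0.3,0,0,0,2,0,0,-2,3,0,0,-3,3,0,0,-3,2,0,0,0,0,0,0,0,0,0]
}}

```text
time: 22.65
ee_pos: [554.1, -34.7, 190.3]
tool_rot: [-2.206, -2.237, 0.0]
ft_force: [-0.3, 0.2, -0.0]
finger_gap: 0.6
```

```bash
python3 - <<'E'
from h import *
c=wrist(); print(c["s"]["ee_pos"],c["s"]["ft_force"],c["s"]["time"]); cv2.imwrite("pics/w10.png",c["color"][...,::-1])
s=eyes.capture("scene");cv2.imwrite("pics/s10.png",s["color"][...,::-1])
E
```

```text
[554.13565919 -34.7218589  190.32592187] [-0.28021333  0.22655818 -0.03694584] 22.65
```

View pics/w10.png

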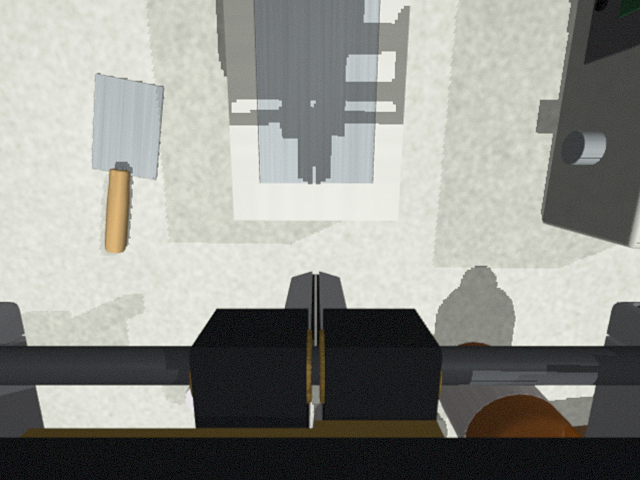

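View pics/s10.png

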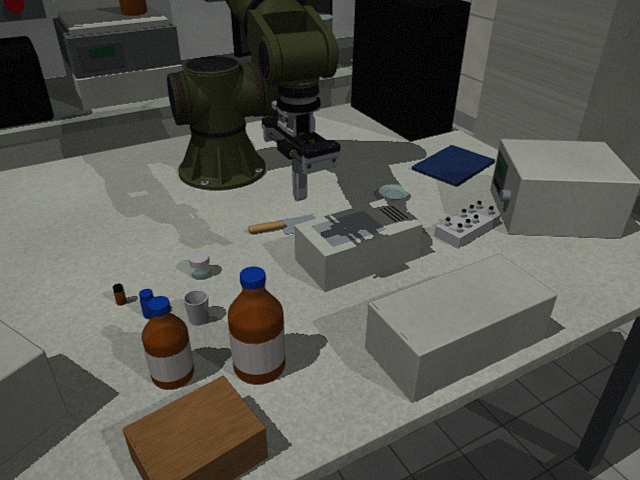

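```bash
python3 -c "
from station import finish_job; print(finish_job())"
```

```text
the job is handed in; nothing more can be done
None
```

I opened the shutter, stood the larger amber vial in the seat, let go, and dragged the shutter shut again. I handed the job in at about 23 s; the system gives no verdict.

- **Shutter:** I pressed at about 13–16 N both ways, and it slid at about 7 N without slipping. The sideways force rose to about 10 N at each end, which I took as the stop. The highest total force I read was about 18 N. After closing, the wrist image shows no gap at the window's near edge.
- **Vial:** It went into the seat with no measurable contact force. After release, the wrist picture showed it upright and centred. I could not see it again once the shutter was shut.
- **Bystanders:** In the last scene picture the ones in view stand where they did. I checked this by eye, not by measurement.
- **Disagreement:** The wrist camera's calibration was about 1.4 mm off across the jaws, judged by the closed fingers and by the held vial. The top camera put the window about 3 mm away from where the wrist camera did. I corrected by comparing the held vial with the seat block in the same picture.

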